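# Feel for the turned-down sleeve and set it in the roller cradle

### The job

One of the two aluminium sleeves has one end turned down a little smaller than the rest; the other is a plain blank. Feel the ends of the sleeves to find the small end, lay that sleeve on the cradle's two rods with its small end towards the end plate and let go of it; then slide the tail stop up until it has pushed the small end between the cheeks, right up to the end plate, without a gap. Leave the blank lying about where it was and do not shift the brass weight.

Things in the scene. Friction and masses are not known exactly. Their poses are not given: they have to be found in the camera images.
- sleeve_1: aluminium sleeve lying on its side, 90 mm long, 40 mm diameter, 0.2 kg, dark line round it 25 mm from both ends. Origin at its centre, x along it (x tells nothing about its ends). One of the two sleeves is a 40 mm blank throughout; the other is turned down to 34 mm over the last 22 mm at one end: fingers closed across it read 34, not 40 mm. Which sleeve and end: hard to see, must be felt.
- sleeve_2: aluminium sleeve lying on its side, 90 mm long, 40 mm diameter, 0.2 kg, dark line round it 25 mm from both ends. Origin at its centre, x along it (x tells nothing about its ends). One of the two sleeves is a 40 mm blank throughout; the other is turned down to 34 mm over the last 22 mm at one end: fingers closed across it read 34, not 40 mm. Which sleeve and end: hard to see, must be felt.
- cradle: fixed cradle: dark base 260x90x10 mm; two 12 mm rods along it, 24 mm apart, tops 32 mm above the worktop; upright end plate, 70 wide, top at 72 mm; two cheeks of its height, 37 mm apart, stand 20 mm out from it and let only the small end in. Origin: middle of the underside; x along the rods away from the end plate, z up. A sleeve on the rods has its axis at 49 mm, over the centre line.
- end_plate (a point): point on the inner face of the cradle's fixed end plate, on the axis of a sleeve that lies on the rods (110 mm from the cradle's origin towards -x of the cradle, 49 mm above the worktop)
- tail_stop (a joint): travel of the tail stop along the rods, 0 to 0.15 m, growing away from the end plate. Gap between end plate and the stop's flat face = 0.040 + travel, so 0.050 when closed on a 90 mm sleeve that touches the plate. Starts drawn back, between 0.10 and 0.145; about 2 N of friction, stays where it is left.
- stop_grip (a point): middle of the black upright grip on the grey tail stop, 95 mm above the worktop. The grip is 18 mm wide across the rods, 22 mm along them, and stands up from the grey block (50 mm wide, top at 72 mm) to 106 mm. The face of the block towards the end plate is 15 mm nearer the plate than this point.
- brass_weight: brass weight with a knob, 45 mm in diameter, 53 mm high, standing loose on the worktop; origin under its centre. Not to be shifted.
Not all that is in view belongs to the job. What is shaped like the sleeve_2 but orange is not meant.

How it is judged (in metres and radians):
On the way, in this order (a step that is already met when the one before it is completed fails the run):
1. a sleeve has been felt with the fingers at one of its ends (within 25 mm of it) (((contact force between the fingers and sleeve_1 above 0.5 N and (x of the grasp point in the frame of sleeve_1 above 0.02 m or x of the grasp point in the frame of sleeve_1 below -0.02 m)) or (contact force between the fingers and sleeve_2 above 0.5 N and (x of the grasp point in the frame of sleeve_2 above 0.02 m or x of the grasp point in the frame of sleeve_2 below -0.02 m)))), for 0.05 s.
2. a sleeve lies along the cradle's rods and has been let go (((x of sleeve_1 in the frame of cradle between -0.069 and 0.02 m and y of sleeve_1 in the frame of cradle between -0.004 and 0.004 m and z of sleeve_1 in the frame of cradle between 0.045 and 0.053 m and angle between the x axis of sleeve_1 and the x axis of cradle, either way round below 0.1 rad and contact force between the fingers and sleeve_1 below 0.1 N) or (x of sleeve_2 in the frame of cradle between -0.069 and 0.02 m and y of sleeve_2 in the frame of cradle between -0.004 and 0.004 m and z of sleeve_2 in the frame of cradle between 0.045 and 0.053 m and angle between the x axis of sleeve_2 and the x axis of cradle, either way round below 0.1 rad and contact force between the fingers and sleeve_2 below 0.1 N))), for 0.2 s.
At the end, for the whole second after the job is handed in: The turned-down sleeve rests along both rods, centred within 4 mm, its smaller end between the cheeks and within about 4 mm of the end plate; the tail stop is closed on it (travel 0.045 to 0.0535); the blank lies on the worktop within 60 mm of where it started ((((x of sleeve_1 in the frame of cradle between -0.069 and -0.0615 m and y of sleeve_1 in the frame of cradle between -0.004 and 0.004 m and z of sleeve_1 in the frame of cradle between 0.045 and 0.053 m and angle between the x axis of sleeve_1 and the x axis of cradle, either way round below 0.1 rad and contact force between the fingers and sleeve_1 below 0.1 N) and linear speed of sleeve_1 below 0.02 m/s and distance of sleeve_2 from where it was at the start of the episode below 0.06 m and height (world z) of sleeve_2 between 0.015 and 0.025 m) or ((x of sleeve_2 in the frame of cradle between -0.069 and -0.0615 m and y of sleeve_2 in the frame of cradle between -0.004 and 0.004 m and z of sleeve_2 in the frame of cradle between 0.045 and 0.053 m and angle between the x axis of sleeve_2 and the x axis of cradle, either way round below 0.1 rad and contact force between the fingers and sleeve_2 below 0.1 N) and linear speed of sleeve_2 below 0.02 m/s and distance of sleeve_1 from where it was at the start of the episode below 0.06 m and height (world z) of sleeve_1 between 0.015 and 0.025 m)) and value of joint tail_stop between 0.045 and 0.0535 m); the robot touches nothing.
It fails at once if the brass weight is shifted by more than 25 mm (distance of brass_weight from where it was at the start of the episode above 0.025 m).
It also fails if it takes over 72 s, if anything falls off the work surface, if the arm or the gripper's body presses on something with over 40 N, if the wrist force passes 120 N, or if a joint passes its speed limit or range.

### The arm

A 6-joint arm with a two-finger parallel gripper is mounted at the origin on a cart in front of the work surface, level with it; the furniture and walls round the work are solid. World frame = base frame: x ahead of the robot, y to its left, z up, the work surface at z = 0. Lengths are in mm, angles in rad, forces in N, time in s.
With the tool pointing down it reaches from about 275 to 875 mm from the base axis. Payload 12.5 kg.
Tool frame: the origin (TCP) lies midway between the tips of the shut fingers; the grasp point (between the pads) lies 19 mm behind it; z points along the fingers, y is the line along which they close (so a half turn about z gives the same grasp; the last joint's range is limited). The gripper opens to 85 mm and grips with 20 to 120 N. Pads are 22 mm wide; open, the fingers measure 114 mm over their backs; the gripper's body (76 mm by 85 mm) begins 54 mm behind the grasp point. The pads swing forward as they close: fully open they stand 13 mm farther back than shut.
Start: joints at [-1.314, 0.351, 1.652, -0, 1.139, -0.085], TCP at [184.37, -518.162, 231.29] pointing down, gripper open.
Joint ranges: [-2.75, 2.75], [-0.79, 2.1], [0.01, 2.65], [-1.57, 4.71], [0.07, 3.14], [-2.87, 2.87]. Speed limits (rad/s): [2.22, 2.22, 2.79, 3.14, 3.14, 3.14].

### API

Orientations are given as [roll, pitch, yaw] about the fixed x, y, z axes, in that order (R = Rz(yaw) Ry(pitch) Rx(roll)).
In Python, from cell import arm, grab_frame gives the robot as it stands.
- The arm moves only by the tool apply_moves, never from a script. Its argument "series" is text: rows parted by semicolons, each of 4 numbers parted by spaces: the shift along the tool's x, y, z in m, then the turn about the tool's z in units of 10 degrees (1.0 is 10 degrees). In form: tx ty tz twist; .... A call has 1 to 8 rows; each row is the pose to reach, as a shift and turn from the pose commanded when the call began, along the tool's axes at that moment; what a row does not reach only later rows make up. A row lasts 1/8 s, in which the tool goes at most 62.5 mm and 10.7 degrees, less where a joint would pass 70% of its speed; a pose out of reach is approached as far as the arm can. A call with a gripper value outside its range is refused whole. "jaw" is the finger opening in m, from 0 to 0.0854, set as the call begins (left out, the last holds). The fingers move at their own pace and stop on an object; "newtons" is the grip in N (left out, the last holds). Time passes only in rows, so rows that repeat a pose let the fingers close. It gives the time, the measured TCP pose, the force, the opening and the grip force at its end, in the units of the state.
- arm.sense(): the state, without advancing time (a new reading comes with each control period).
- grab_frame(name): name is "side" or "top" or "wrist"; returns a dict with "frame" (480x640x3 uint8, red, green, blue), "range_z" (480x640 float32, mm along the optical axis (not along the pixel's ray), 0 where there is no reading), "camera_matrix" (3x3 intrinsics, pixels), "distortion" ([k1, k2, p1, p2, k3] as OpenCV has them; the pictures are not rectified), "extrinsics" (4x4, takes a point from world to camera coordinates). Camera axes: x right, y up, looking along -z (the intrinsics and any distortion apply to the point x, -y, -z); pixel columns grow to the right and rows downward; lengths in mm; the calibration is good to about 2 mm. A picture is of the moment at which its call begins.
- arm.finish_job(): hands the job in; it is judged then, once.
The state is a dict: "time": time; "joint_pos": joint angles; "qd": joint speeds; "tau": joint torques, N m; "tool_pos": TCP position; "tcp_rot": TCP orientation; "ft_force": force on the tool from outside, world axes, zero at the start; "torque": the same for the moment, N m; "grip_width": finger opening in mm; "gripper_force": force on a finger pad.
Only numpy, scipy, OpenCV 4.12 (cv2) and the standard library are available. Lean on these libraries where they do the work, as an engineer would, in place of code of your own. Each camera call takes 0.05 s, during which the arm holds its last target. There are 200 camera calls.

## Working session

There is one attempt and no reset: what is moved stays moved. The work goes in short steps, Python scripts to look and compute and a tool call to move; the robot and the scene stay as the last step left them, time stands still between calls to the robot, and variables do not carry over. Pictures are saved under pics/ and viewed, at most 10 in all, crops included, and the job is handed in when it is done.

Besides the shell and the picture viewer there is one more tool, called as a command line: name --argument value ..., lists and objects as JSON in quotes. apply_moves: Moves the arm, as the interface text tells. Its arguments: {"type":"object","properties":{"series":{"type":"string"},"jaw":{"type":"number"},"newtons":{"type":"number"}},"required":["series"]}

```bash
mkdir -p pics; ls
cat > h.py <<'E'
from cell import arm, grab_frame
import numpy as np, cv2
def grab(n,save=None):
    d=grab_frame(n)
    np.savez(f'/tmp/{n}.npz',**{k:np.array(v) for k,v in d.items()})
    if save: cv2.imwrite(save,cv2.cvtColor(d['frame'],cv2.COLOR_RGB2BGR))
    return d
def rays(d,uv):
    p=cv2.undistortPoints(np.array(uv,float).reshape(-1,1,2),np.array(d['camera_matrix'],float),np.array(d['distortion'],float)).reshape(-1,2)
    E=np.array(d['extrinsics'],float);R=E[:3,:3];t=E[:3,3]
    c=np.c_[p[:,0],-p[:,1],-np.ones(len(p))]
    return -R.T@t, c@R
def onz(d,uv,z):
    o,r=rays(d,uv); z=np.asarray(z,float); s=(z-o[2])/r[:,2]; return o+r*s[:,None]
def cloud(d):
    h,w=d['range_z'].shape; v,u=np.mgrid[:h,:w]
    o,r=rays(d,np.c_[u.ravel(),v.ravel()])
    return (o+r*d['range_z'].reshape(-1,1)).reshape(h,w,3)
E
python3 - <<'E'
from h import *
for n in('top','side'):
    d=grab(n,f'pics/{n}1.png'); print(n,rays(d,[[320,240]]), (d['range_z']>0).mean())
print(arm.sense())
E
```

```text
pics
top (array([498.71915401, -16.62645564, 917.94238061]), array([[ 0.19690946, -0.02814425, -0.98001955]])) 0.9960384114583334
side (array([ 271.88591209, -630.97338841,  553.83515578]), array([[ 0.4600761 ,  0.70150626, -0.54431309]])) 0.9947200520833334
{'time': 0.1, 'joint_pos': array([-1.31360905e+00,  3.51184802e-01,  1.65236507e+00,  4.58106820e-05,
        1.13907737e+00, -8.45856550e-02]), 'qd': array([-3.74459076e-04, -1.94616229e-03, -1.34686401e-03,  7.51864167e-04,
       -9.54369606e-05, -2.17472874e-04]), 'tau': array([ 3.05991880e-04, -5.06833720e+01, -2.91876286e+01, -6.75997899e-05,
        2.69225158e-03,  1.99563749e-05]), 'tool_pos': array([ 184.30385225, -517.88896792,  230.80901955]), 'tcp_rot': array([-3.14056528e+00, -1.28845508e-04,  3.41753677e-01]), 'ft_force': array([0.75588764, 0.58914391, 0.61352038]), 'torque': array([-0.01556281,  0.0194615 ,  0.01970258]), 'gripper_force': 0.0, 'grip_width': 85.23930719243492}
```

View pics/top1.png

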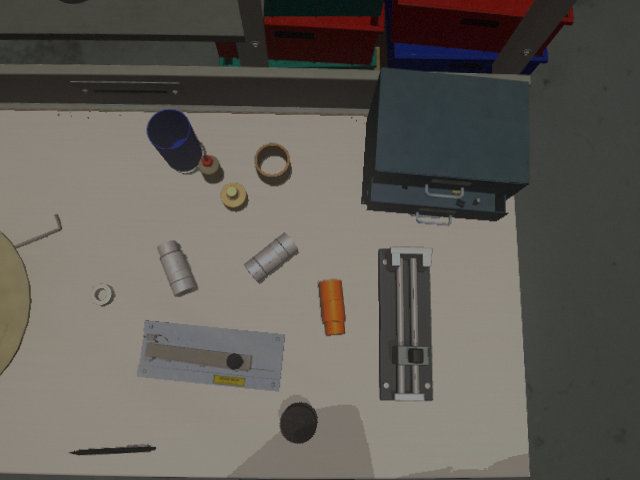

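View pics/side1.png

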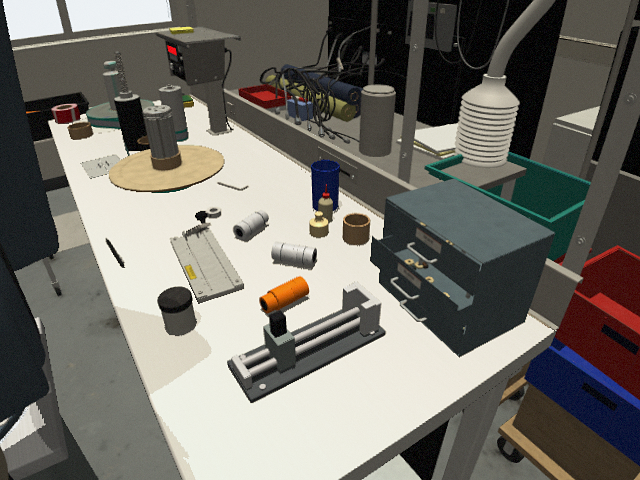

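The top view shows the sleeves at (177,268) and (271,257), the brass weight at (233,196), the cradle around (406,324) with its end plate at (411,257), and the grip at (416,355).

```bash
cat > m.py <<'E'
from h import *
d=dict(np.load('/tmp/top.npz')); P=cloud(d)
def blob(u0,u1,v0,v1,z0,z1):
    Q=P[v0:v1,u0:u1].reshape(-1,3); return Q[(Q[:,2]>z0)&(Q[:,2]<z1)]
print('table z',np.median(P[300:320,290:310,2]))
for n,b in dict(A=(150,205,230,305),B=(235,305,225,290)).items():
    q=blob(*b,12,60); 
    (c,s,a)=cv2.minAreaRect(q[:,:2].astype(np.float32)); bx=cv2.boxPoints((c,s,a))
    e=[bx[1]-bx[0],bx[2]-bx[1]]; L=max(e,key=np.linalg.norm)
    print(n,'c',c,'size',s,'axis deg',np.degrees(np.arctan2(L[1],L[0])),'top',np.percentile(q[:,2],98))
q=blob(215,250,180,212,15,70);print('brass',q.min(0),q.max(0))
q=blob(400,430,340,372,95,120);print('grip',q.min(0),q.max(0),np.median(q,0))
q=blob(380,440,235,275,65,80);print('plate+cheeks',q.min(0),q.max(0))
(c,s,a)=cv2.minAreaRect(blob(370,440,240,410,5,14)[:,:2].astype(np.float32));print('base',c,s,a)
r=blob(385,430,268,340,26,36); o,dr=r[:,:2].mean(0),np.linalg.svd(r[:,:2]-r[:,:2].mean(0),full_matrices=False)[2][0]
print('rods',o,np.degrees(np.arctan2(dr[1],dr[0])))
print('orange',blob(310,350,270,340,10,60).min(0),blob(310,350,270,340,10,60).max(0))
E
python3 m.py
```

```text
table z -0.10953819380904406
A c (627.3670654296875, 204.70889282226562) size (91.29171752929688, 39.116268157958984) axis deg 23.8323 top 41.52913817874399
B c (648.0359497070312, 42.400394439697266) size (38.57258224487305, 90.30519104003906) axis deg -49.70092 top 41.538752183287215
brass [733.99462195  89.35449776  15.49670314] [785.79410718 146.16949913  55.07622831]
grip [ 474.42047846 -199.94903431   95.60210965] [ 494.13501973 -181.94098148  109.16412848] [ 483.63001086 -189.87432811  105.56605167]
plate+cheeks [ 628.74628139 -226.76128811   65.24749473] [ 661.41174565 -155.89820505   76.38923097]
base (542.3026733398438, -189.3717498779297) (271.4215087890625, 98.44046783447266) 1.9244598150253296
rods [ 570.12546714 -190.73646207] 179.67787823600855
orange [517.09653757 -86.25308214  17.85933706] [609.11369905 -39.70728946  43.87802536]
```

```bash
cat >> h.py <<'E'
from scipy.spatial.transform import Rotation as Ro
def go(x,y,z,yawdeg):
    s=arm.sense(); R=Ro.from_euler('xyz',s['tcp_rot']).as_matrix()
    t=R.T@(np.array([x,y,z])-s['tool_pos'])/1000
    cy=np.degrees(s['tcp_rot'][2]); dy=(yawdeg-cy+180)%360-180
    print('row',np.round(t,4),'twist',round(-dy/10,3),'(alt',round(-(dy-np.sign(dy)*180)/10,3),') at',np.round(s['tool_pos'],1),'yaw',round(cy,1),'w',round(s['grip_width'],1),'t',s['time'])
E
python3 -c "
from h import *
go(671,15,130,130.3); go(671,15,3,130.3)"
```

```text
row [ 0.6371 -0.3389  0.1012] twist -11.072 (alt 6.928 ) at [ 184.3 -517.9  230.8] yaw 19.6 w 85.2 t 0.1
row [ 0.6371 -0.3387  0.2282] twist -11.072 (alt 6.928 ) at [ 184.3 -517.9  230.8] yaw 19.6 w 85.2 t 0.1
```

apply_moves --series "0.637 -0.339 0.05 -11.07; 0.637 -0.339 0.05 -11.07; 0.637 -0.339 0.05 -11.07; 0.637 -0.339 0.05 -11.07; 0.637 -0.339 0.05 -11.07; 0.637 -0.339 0.05 -11.07; 0.637 -0.339 0.05 -11.07; 0.637 -0.339 0.05 -11.07" --jaw 0.085 --newtons 20

```text
time: 1.1
tool_pos: [521.8, -148.0, 196.5]
tcp_rot: [-3.141, -0.0, 1.848]
ft_force: [0.7, -0.8, 1.0]
grip_width: 85.0
gripper_force: 0.0
```

```bash
python3 -c "
from h import *
go(671,15,130,130.3); go(671,15,3,130.3)"
```

```text
row [0.1159 0.1882 0.0664] twist -2.442 (alt 15.558 ) at [ 521.8 -148.   196.5] yaw 105.9 w 85.0 t 1.1
row [0.1159 0.1882 0.1934] twist -2.442 (alt 15.558 ) at [ 521.8 -148.   196.5] yaw 105.9 w 85.0 t 1.1
```

apply_moves --series "0.116 0.188 0.066 -2.44; 0.116 0.188 0.066 -2.44; 0.116 0.188 0.066 -2.44; 0.116 0.188 0.066 -2.44; 0.116 0.188 0.066 -2.44; 0.116 0.188 0.066 -2.44"

```text
time: 1.85
tool_pos: [670.3, 12.0, 130.5]
tcp_rot: [-3.141, -0.0, 2.268]
ft_force: [0.2, -0.6, 0.6]
grip_width: 84.8
gripper_force: 0.0
```

```bash
python3 -c "
from h import *
go(671,15,3,130.3)
d=grab('wrist','pics/w1.png')"
```

```text
row [0.0018 0.0026 0.1274] twist -0.037 (alt 17.963 ) at [670.3  12.  130.5] yaw 129.9 w 84.8 t 1.85
```

View pics/w1.png

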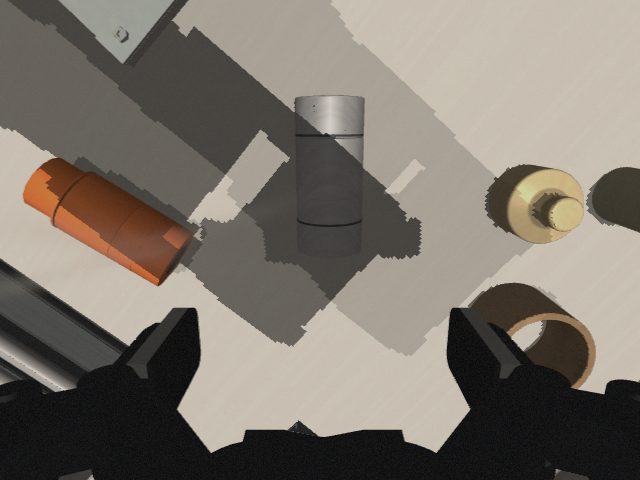

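The sleeve lies upright in the wrist view (cols 295–364, rows 95–255), centred between the fingers. Its near end looks slightly narrower, so I'll go down and feel that end.

apply_moves --series "0.002 0.002 0.06 0; 0.002 0.002 0.11 0; 0.002 0.002 0.126 0; 0.002 0.002 0.126 0; 0.002 0.002 0.126 0"

```text
time: 2.52
tool_pos: [672.4, 14.8, 7.2]
tcp_rot: [3.139, 0.002, 2.267]
ft_force: [0.0, -1.2, 0.1]
grip_width: 84.6
gripper_force: 0.0
```

apply_moves --series "0 0 0 0; 0 0 0 0; 0 0 0 0; 0 0 0 0; 0 0 0 0; 0 0 0 0; 0 0 0 0; 0 0 0 0" --jaw 0.02

```text
time: 3.52
tool_pos: [671.3, 15.1, 5.4]
tcp_rot: [3.141, 0.0, 2.268]
ft_force: [-2.8, 0.1, 6.5]
grip_width: 39.2
gripper_force: 20.5
```

apply_moves --series "0 0 0 0; 0 0 0 0; 0 0 -0.045 0; 0 0 -0.06 0; 0.06 0 -0.06 0; 0.072 0 -0.05 0; 0.072 0 -0.005 0; 0.072 0 0 0" --jaw 0.085

```text
time: 4.53
tool_pos: [622.9, 70.1, 1.8]
tcp_rot: [-3.137, -0.003, 2.268]
ft_force: [-0.4, -0.2, 0.1]
grip_width: 85.0
gripper_force: 0.0
```

apply_moves --series "0 0 0 0; 0 0 0 0; 0 0 0 0; 0 0 0 0; 0 0 0 0; 0 0 0 0; 0 0 0 0; 0 0 0 0" --jaw 0.02

```text
time: 5.52
tool_pos: [625.6, 70.1, 6.0]
tcp_rot: [3.14, 0.001, 2.268]
ft_force: [-1.1, -1.8, 6.3]
grip_width: 39.5
gripper_force: 21.1
```

Both ends read about 39–40 mm, so this one is the blank. I'll feel the other sleeve.

apply_moves --series "0 0 0 0; 0 0 0 0; 0 0 -0.06 0; 0 0 -0.12 0; 0 0 -0.12 0" --jaw 0.085

```text
time: 6.15
tool_pos: [627.2, 70.5, 129.6]
tcp_rot: [3.135, 0.005, 2.268]
ft_force: [-1.4, -0.1, -0.4]
grip_width: 84.9
gripper_force: 0.0
```

```bash
python3 -c "
from h import *
go(594,190.5,123,203.8)"
```

```text
row [0.1134 0.0515 0.0064] twist -7.387 (alt 10.613 ) at [627.2  70.5 129.6] yaw 129.9 w 84.9 t 6.15
```

apply_moves --series "0.113 0.051 0 -7.39; 0.113 0.051 0 -7.39; 0.113 0.051 0 -7.39; 0.113 0.051 0 -7.39; 0.113 0.051 0 -7.39; 0.113 0.051 0 -7.39; 0.113 0.051 0 -7.39; 0.113 0.051 0 -7.39"

```text
time: 7.15
tool_pos: [591.0, 189.6, 123.8]
tcp_rot: [3.141, -0.001, -2.727]
ft_force: [-0.4, 0.1, 0.6]
grip_width: 85.2
gripper_force: 0.0
```

Run:
```python
from h import *
go(594,190.5,4,203.8)
d=grab('wrist'); P=cloud(d)
m=(P[...,2]>8)&(P[...,2]<60)&(abs(P[...,0]-627)<60)&(abs(P[...,1]-205)<60)
q=P[m]; c,s,a=cv2.minAreaRect(q[:,:2].astype(np.float32));print(c,s,a)
ax=np.array([np.cos(np.radians(23.8)),np.sin(np.radians(23.8))]); r=q[:,:2]-np.array(c)
t=r@ax; n=r@np.array([-ax[1],ax[0]])
for k in range(-45,45,10):
    b=(t>=k)&(t<k+10); print(k, np.percentile(n[b],[2,98]).round(1), np.percentile(q[b,2],98).round(1)) if b.sum()>20 else None
```

```text
row [-0.0033 -0.0005  0.1198] twist -0.004 (alt 17.996 ) at [591.  189.6 123.8] yaw -156.2 w 85.2 t 7.15
(626.8637084960938, 207.84249877929688) (90.8703384399414, 39.87632751464844) 24.962787628173828
-45 [-18.9  17.8] 40.8
-35 [-19.3  18.1] 41.0
-25 [-18.7  18.3] 41.0
-15 [-18.9  18.5] 41.0
-5 [-18.5  18.7] 41.0
5 [-18.3  19. ] 41.1
15 [-18.3  19.2] 40.9
25 [-15.4  16.2] 38.7
35 [-14.9  16.4] 37.9
```

The wrist depth shows the small end is the far (+) end, so I'll confirm it by feel.

Run:
```python
from h import *
go(659.6,222.6,4,204.8)
```

```text
row [-0.0761  0.0027  0.1199] twist -0.118 (alt 17.882 ) at [591.  189.7 124. ] yaw -156.4 w 85.0 t 7.2
```

apply_moves --series "-0.06 0.002 0.01 -0.12; -0.075 0.002 0.02 -0.12; -0.075 0.002 0.07 -0.12; -0.075 0.002 0.11 -0.12; -0.075 0.002 0.119 -0.12; -0.075 0.002 0.119 -0.12"

```text
time: 7.95
tool_pos: [659.5, 221.9, 6.2]
tcp_rot: [-3.142, 0.0, -2.706]
ft_force: [0.7, -0.2, -0.3]
grip_width: 85.2
gripper_force: 0.0
```

apply_moves --series "0 0 0 0; 0 0 0 0; 0 0 0 0; 0 0 0 0; 0 0 0 0; 0 0 0 0; 0 0 0 0; 0 0 0 0" --jaw 0.02

```text
time: 8.95
tool_pos: [659.7, 222.0, 6.5]
tcp_rot: [-3.141, 0.001, -2.705]
ft_force: [0.6, 0.9, 6.2]
grip_width: 33.2
gripper_force: 22.5
```

33.2 mm, so this is the small end. Next I'll regrip at the middle and lift.

apply_moves --series "0 0 0 0; 0 0 0 0; 0 0 -0.045 0; 0.01 0 -0.06 0; 0.038 0 -0.055 0; 0.038 0 -0.02 0; 0.038 0 0.001 0; 0.038 0 0.001 0" --jaw 0.085

```text
time: 9.95
tool_pos: [623.6, 205.5, 2.9]
tcp_rot: [3.141, -0.003, -2.705]
ft_force: [-0.9, -0.1, 0.1]
grip_width: 84.9
gripper_force: 0.0
```

apply_moves --series "0 0 0 0; 0 0 0 0; 0 0 0 0; 0 0 0 0; 0 0 0 0; 0 0 0 0; 0 0 0 0; 0 0 0 0" --jaw 0.02 --newtons 40

```text
time: 10.95
tool_pos: [625.3, 205.9, 5.8]
tcp_rot: [-3.141, 0.001, -2.705]
ft_force: [-1.3, -0.6, 6.5]
grip_width: 38.8
gripper_force: 40.0
```

apply_moves --series "0 0 -0.04 0; 0 0 -0.09 0; 0 0 -0.14 0; 0 0 -0.15 0; 0 0 -0.15 0"

```text
time: 11.58
tool_pos: [624.6, 205.8, 154.6]
tcp_rot: [3.142, 0.0, -2.705]
ft_force: [0.1, 0.0, -1.9]
grip_width: 38.7
gripper_force: 41.2
```

Run:
```python
from h import *
go(566,-190,154,180)
d=dict(np.load('/tmp/top.npz')); P=cloud(d).reshape(-1,3)
# cradle centre line: base & rods per slice
for x in range(430,660,20):
    q=P[(abs(P[:,0]-x)<8)&(abs(P[:,1]+190)<60)]
    b=q[(q[:,2]>5)&(q[:,2]<16)];r=q[(q[:,2]>24)&(q[:,2]<38)]
    f=lambda a:np.percentile(a[:,1],[1,99]).round(1) if len(a)>20 else None
    print(x,f(b),f(r))
```

```text
row [ 0.2205 -0.3338  0.0006] twist 2.503 (alt -15.497 ) at [624.6 205.8 154.6] yaw -155.0 w 38.7 t 11.575
430 [-233.  -146.6] [-211.2 -171.6]
450 [-234.2 -146.6] [-209.5 -173.8]
470 [-236.2 -146.7] [-207.5 -166.1]
490 [-235.2 -145.9] None
510 [-235.7 -146.5] [-209.1 -173.1]
530 [-236.4 -146.2] [-207.4 -173.4]
550 [-234.9 -146.2] [-208.  -173.7]
570 [-235.5 -146.4] [-208.6 -174. ]
590 [-236.  -146.5] [-209.2 -173.3]
610 [-235.  -146.7] [-207.5 -173.4]
630 [-235.3 -146.7] [-221.5 -158.4]
650 [-200.1 -145.3] [-210.6 -156.5]
```

apply_moves --series "0.223 -0.334 0 2.5; 0.223 -0.334 0 2.5; 0.223 -0.334 0 2.5; 0.223 -0.334 0 2.5; 0.223 -0.334 0 2.5; 0.223 -0.334 0 2.5; 0.223 -0.334 0 2.5; 0.223 -0.334 0 2.5"

```text
time: 12.58
tool_pos: [562.7, -192.6, 152.6]
tcp_rot: [3.14, -0.003, 3.139]
ft_force: [0.6, 0.3, -1.3]
grip_width: 38.7
gripper_force: 41.2
```

Run:
```python
from h import *
go(563,-191,100,180)
go(563,-191,36,180)
```

```text
row [-0.0004  0.0015  0.0526] twist -0.013 (alt 17.987 ) at [ 562.7 -192.6  152.6] yaw 179.9 w 38.7 t 12.575
row [-0.0006  0.0014  0.1166] twist -0.013 (alt 17.987 ) at [ 562.7 -192.6  152.6] yaw 179.9 w 38.7 t 12.575
```

apply_moves --series "0 0 0.04 0; 0 0 0.08 0; 0 0 0.1 0; 0 0 0.1 0; 0 0 0.1 0"

```text
time: 13.2
tool_pos: [564.8, -191.2, 55.9]
tcp_rot: [-3.141, 0.002, -3.141]
ft_force: [0.6, -0.5, -1.1]
grip_width: 39.0
gripper_force: 41.2
```

Run:
```python
from h import *
go(563,-191,36,180)
grab('wrist','pics/w2.png'); grab('side','pics/s2.png')
```

```text
row [0.0018 0.0002 0.0199] twist 0.004 (alt -17.996 ) at [ 564.8 -191.2   55.9] yaw -180.0 w 39.0 t 13.2
```

View pics/w2.png

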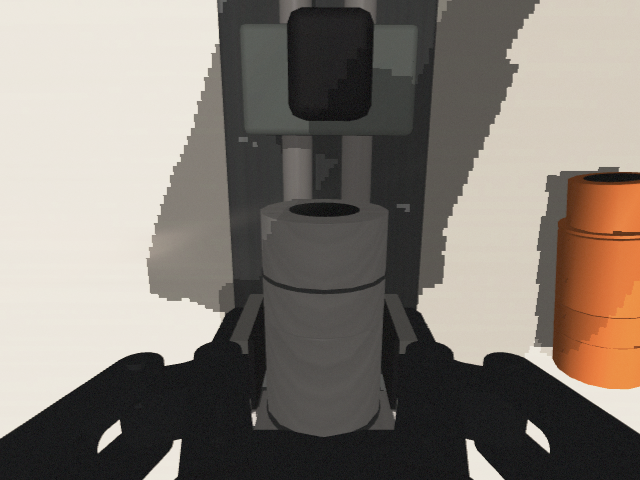

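The wrist view shows the sleeve (cols 262–388) centred over the rods (about col 327), with clearance to the tail stop block (bottom at row 135). I'll lower it.

apply_moves --series "0 0 0.01 0; 0 0 0.016 0; 0 0 0.02 0; 0 0 0.02 0; 0 0 0.02 0"

```text
time: 13.92
tool_pos: [563.8, -191.1, 35.2]
tcp_rot: [3.141, -0.001, -3.141]
ft_force: [-4.6, 2.0, 8.2]
grip_width: 38.8
gripper_force: 42.2
```

apply_moves --series "0 0 0 0; 0 0 0 0; 0 0 0 0; 0 0 0 0; 0 0 -0.05 0; 0 0 -0.1 0; 0 0 -0.13 0; 0 0 -0.13 0" --jaw 0.085

```text
time: 14.92
tool_pos: [565.1, -191.6, 167.1]
tcp_rot: [-3.14, 0.004, -3.141]
ft_force: [1.3, 0.4, -0.4]
grip_width: 85.0
gripper_force: 0.0
```

Run:
```python
from h import *
d=grab('wrist','pics/w3.png'); P=cloud(d).reshape(-1,3)
q=P[(abs(P[:,0]-565)<60)&(abs(P[:,1]+191)<26)&(P[:,2]>45)&(P[:,2]<75)]
c,s,a=cv2.minAreaRect(q[q[:,0]<625][:,:2].astype(np.float32));print('sleeve',c,s,a,np.percentile(q[:,2],98))
g=P[(abs(P[:,0]-484)<30)&(abs(P[:,1]+191)<30)&(P[:,2]>98)&(P[:,2]<115)]
print('grip',g.min(0) if len(g) else 0,g.max(0) if len(g) else 0)
go(484,-190.5,165,180); go(484,-190.5,80,180)
```

```text
sleeve (566.0596923828125, -189.2357635498047) (39.8913459777832, 90.57289123535156) 89.80597686767578 70.08211736538385
grip [ 473.70213164 -197.68598484  102.37997239] [ 495.42536385 -179.91420437  108.54378065]
row [0.0802 0.0008 0.0002] twist 0.003 (alt -17.997 ) at [ 564.2 -191.3  165.3] yaw -180.0 w 84.9 t 14.975
row [0.0804 0.0009 0.0852] twist 0.003 (alt -17.997 ) at [ 564.2 -191.3  165.3] yaw -180.0 w 84.9 t 14.975
```

View pics/w3.png

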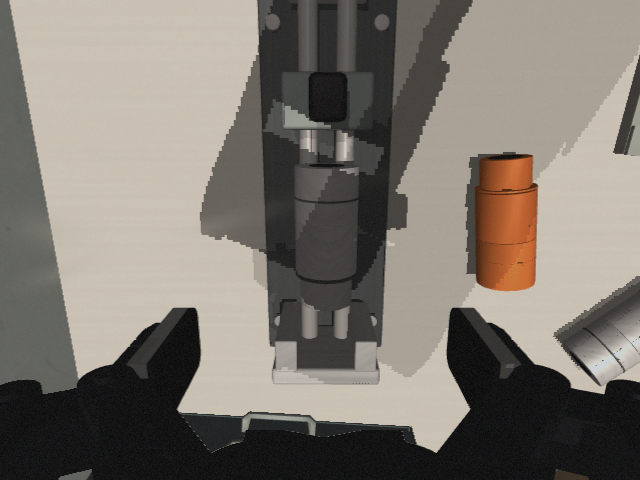

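The sleeve rests on the rods with its small end (row about 290) facing the cheeks (rows 340–370), and the grip is at (327,97). Now the tail stop.

apply_moves --series "0.06 0.001 0 0; 0.08 0.001 0.01 0; 0.08 0.001 0.05 0; 0.08 0.001 0.08 0; 0.08 0.001 0.085 0; 0.08 0.001 0.085 0" --jaw 0.06

```text
time: 15.72
tool_pos: [484.0, -190.2, 79.7]
tcp_rot: [3.141, -0.001, -3.141]
ft_force: [0.0, 0.3, -0.2]
grip_width: 59.7
gripper_force: 0.0
```

apply_moves --series "0 0 0 0; 0 0 0 0; 0 0 0 0; 0 0 0 0; 0 0 0 0; 0 0 0 0; 0 0 0 0; 0 0 0 0" --jaw 0.005

```text
time: 16.73
tool_pos: [484.3, -189.9, 80.5]
tcp_rot: [3.141, 0.001, -3.141]
ft_force: [-0.6, 3.5, 5.8]
grip_width: 17.7
gripper_force: 39.5
```

apply_moves --series "-0.007 0 0 0; -0.014 0 0 0; -0.021 0 0 0; -0.028 0 0 0; -0.034 0 0 0; -0.04 0 0 0; -0.045 0 0 0; -0.05 0 0 0"

```text
time: 17.73
tool_pos: [534.2, -190.1, 80.6]
tcp_rot: [3.141, 0.0, -3.141]
ft_force: [-3.9, 1.9, 8.3]
grip_width: 17.2
gripper_force: 39.6
```

```bash
python3 -c "
from h import *
grab('side','pics/s3.png');d=grab('top');P=cloud(d);s=arm.sense();print(s['tool_pos'],s['ft_force'])
i=cv2.imread('pics/s3.png')[260:400,220:400];cv2.imwrite('pics/s3c.png',cv2.resize(i,None,fx=4,fy=4))"
```

```text
[ 534.70451487 -190.11256953   80.59636712] [0.25177489 2.35544973 4.11159057]
```

View pics/s3c.png

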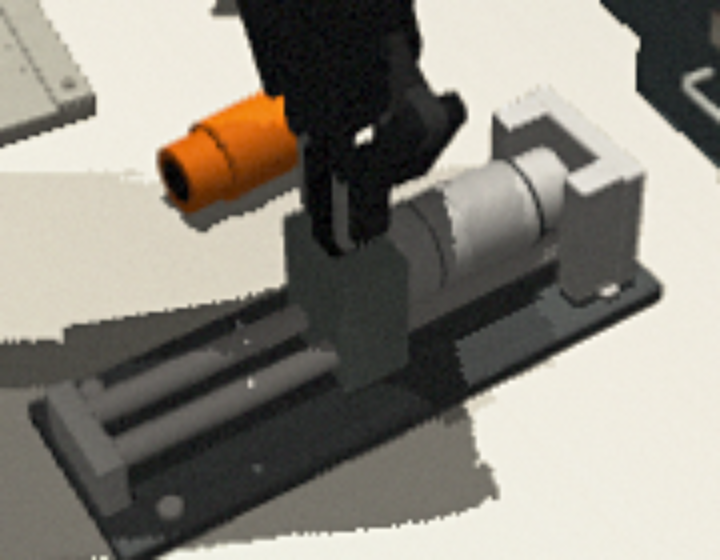

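The small end is entering between the cheeks (about (550,190) in the crop), so I'll keep pushing gently.

apply_moves --series "-0.002 0 0 0; -0.004 0 0 0; -0.006 0 0 0; -0.008 0 0 0; -0.009 0 0 0; -0.01 0 0 0; -0.01 0 0 0"

```text
time: 18.7
tool_pos: [543.6, -190.1, 80.6]
tcp_rot: [3.141, -0.001, -3.141]
ft_force: [-6.0, 1.2, 10.4]
grip_width: 17.2
gripper_force: 40.0
```

apply_moves --series "-0.001 0 0 0; -0.002 0 0 0; -0.003 0 0 0; -0.003 0 0 0"

```text
time: 19.2
tool_pos: [543.6, -190.0, 80.5]
tcp_rot: [3.14, -0.008, -3.141]
ft_force: [-26.1, 1.7, 22.3]
grip_width: 17.2
gripper_force: 41.8
```

Firm stop with 26 N. I'll ease off, release and retreat, then check.

apply_moves --series "0.002 0 0 0; 0.002 0 0 0"

```text
time: 19.45
tool_pos: [543.6, -190.1, 80.5]
tcp_rot: [3.141, -0.003, -3.141]
ft_force: [-12.6, 1.7, 13.3]
grip_width: 17.2
gripper_force: 40.5
```

apply_moves --series "0 0 0 0; 0 0 0 0; 0 0 0 0; 0 0 -0.04 0; 0 0 -0.1 0; 0 0 -0.13 0; 0 0 -0.13 0" --jaw 0.06

```text
time: 20.32
tool_pos: [546.0, -190.6, 212.1]
tcp_rot: [-3.14, 0.004, -3.141]
ft_force: [-0.0, -0.3, -0.8]
grip_width: 59.8
gripper_force: 0.0
```

Run:
```python
from h import *
d=grab('wrist','pics/w4.png'); P=cloud(d).reshape(-1,3)
print(arm.sense()['tool_pos'],arm.sense()['ft_force'])
Q=P[(abs(P[:,1]+190)<9)&(P[:,0]>440)&(P[:,0]<690)]
for x in range(500,680,4):
    q=Q[abs(Q[:,0]-x)<2]; print(x,np.percentile(q[:,2],[10,50,90]).round(0) if len(q) else None,end='; ')
g=P[(abs(P[:,0]-545)<40)&(abs(P[:,1]+191)<30)&(P[:,2]>98)&(P[:,2]<115)]
print('\ngrip',g.min(0) ,g.max(0))
i=cv2.imread('pics/w4.png')
```

```text
[ 545.24098905 -190.29932818  210.23577671] [-0.19426463  0.18455633 -0.74347618]
500 [10. 11. 31.]; 504 [10. 11. 31.]; 508 [10. 11. 31.]; 512 [10. 11. 31.]; 516 [10. 11. 31.]; 520 [10. 11. 31.]; 524 [10. 11. 31.]; 528 [11. 44. 71.]; 532 [ 72.  90. 295.]; 536 [287. 293. 297.]; 540 [105. 106. 107.]; 544 [105. 106. 107.]; 548 [105. 106. 107.]; 552 [105. 106. 107.]; 556 [105. 105. 105.]; 560 None; 564 [68. 69. 70.]; 568 [67. 69. 70.]; 572 [67. 69. 70.]; 576 [67. 69. 70.]; 580 [67. 69. 70.]; 584 [67. 69. 70.]; 588 [67. 69. 70.]; 592 [67. 69. 70.]; 596 [67. 69. 70.]; 600 [67. 69. 70.]; 604 [67. 69. 70.]; 608 [67. 69. 70.]; 612 [67. 69. 70.]; 616 [67. 69. 70.]; 620 [67. 69. 70.]; 624 [67. 69. 70.]; 628 [66. 68. 70.]; 632 [64. 65. 67.]; 636 [64. 65. 67.]; 640 [64. 65. 67.]; 644 [64. 65. 66.]; 648 [65. 68. 72.]; 652 [72. 72. 73.]; 656 [72. 72. 73.]; 660 [71. 72. 73.]; 664 None; 668 None; 672 None; 676 None; 
grip [ 532.47792902 -197.68206176   98.10539851] [ 554.09458613 -180.14979215  108.66733036]
```

View pics/w4.png

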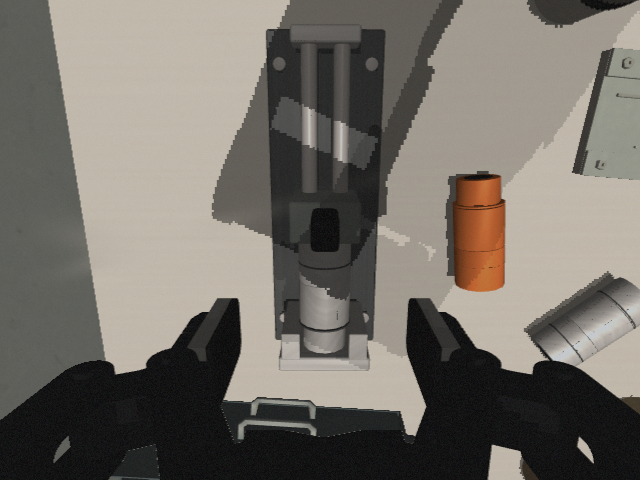

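The small end sits against the plate (step at row 335, plate at row 350) with no gap. The depth profile runs straight from the sleeve to the plate at x≈649, and the stop is closed.

```bash
python3 -c "
from h import *
print(arm.finish_job())"
```

```text
the job is handed in; nothing more can be done
None
```

I laid the turned-down sleeve (it read 33 mm at its small end) on the rods and pushed it up to the end plate, with no gap in the last view. The tail stop is closed on it, the blank lies about where it was, and the brass weight was never touched; the job is handed in at about 20 s, with no verdict returned.

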